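Nip up the nest block in the spiral-cam clamp

ROBOT

A 7-joint arm with a two-finger parallel gripper is mounted at the origin on a cart in front of the work surface, level with it; the furniture and walls round the work are solid. World frame = base frame: x ahead of the robot, y to its left, z up, the work surface at z = 0. Lengths are in m, angles in rad, forces in N, time in s.
With the tool pointing down it reaches from about 0.35 to 0.9 m from the base axis. Payload 7.2 kg.
Tool frame: the origin (TCP) lies at the very end of the fingers, on their centre line; the grasp point (between the pads) lies 19 mm behind it (arm.pinch_z is the distance from the TCP to the grasp point, in m); z points along the fingers, y is the line along which they close (so a half turn about z gives the same grasp; the last joint's range is limited). The gripper opens to 88 mm and grips with 3 to 60 N. Pads are 20 mm wide; open, the fingers measure 115 mm over their backs; the gripper's body (75 mm by 178 mm) begins 61 mm behind the grasp point.
Start: joints at [-1.255, 0.411, -0.013, 1.596, 0.006, 1.134, -0.082], TCP at [0.234, 0.58, 0.223] pointing down, gripper open.
Joint ranges: [-2.95, 2.95], [-0.29, 1.99], [-1.47, 1.44], [0.14, 2.54], [-1.03, 4.17], [0.13, 1.85], [-2.86, 2.86]. Speed limits (rad/s): [2.39, 2.39, 3.01, 3.01, 3.14, 3.14, 3.14].

INTERFACE

Orientations are given as a 3x3 rotation matrix whose columns are the frame's x, y, z axes.
In Python, from workcell import status, snapshot, ticket, arm gives the robot as it stands.
- The arm moves only by the tool jog_arm, never from a script. Its argument "targets" is a list of rows, each a list of 5 numbers: the shift along the tool's x, y, z each as a share of 50 mm, from -1 to 1, then the turn about the tool's z as a share of 0.08 rad, from -1 to 1, then the gripper command: -1 is shut, 1 is fully open, values between are in proportion. A call has 1 to 20 rows; each row shifts and turns the commanded pose from where the row before left it, along the tool's axes as they then stand; what a row does not reach is not made up. A row lasts 1/10 s, in which the tool goes at most 50 mm and 8.59 degrees, less where a joint would pass 70% of its speed; a pose out of reach is approached as far as the arm can. A call with a number of a shift or a turn outside -1 to 1 is refused whole. A call with a gripper value outside its range is refused whole. The fingers move at their own pace and stop on an object; "newtons" is the grip in N (left out, the last holds). Time passes only in rows, so rows that do not move let the fingers close. It gives the time, the measured TCP pose, the force, the opening and the grip force at its end, in the units of the state.
- status.get_obs(): the state, without advancing time (a new reading comes with each control period).
- snapshot(name): name is "scene" or "top"; returns a dict with "image" (400x640x3 uint8, blue, green, red), "intrinsics" (3x3 intrinsics, pixels), "R" (3x3) and "t" (3): a world point X has camera coordinates R X + t. Camera axes: x right, y down, z forward; pixel columns grow to the right and rows downward; lengths in m; the calibration is good to about 2 mm. A picture is of the moment at which its call begins. There is no depth.
- ticket.hand_in(): hands the job in; it is judged then, once.
The state is a dict: "clock": time; "joint_positions": joint angles; "qd": joint speeds; "effort": joint torques, N m; "tool_pos": TCP position; "tool_rot": TCP orientation; "force": force on the tool from outside, world axes, zero at the start; "moment": the same for the moment, N m; "opening": finger opening in m; "grip_force": force on a finger pad.
Only numpy, scipy, OpenCV 4.12 (cv2) and the standard library are available. Lean on these libraries where they do the work, as an engineer would, in place of code of your own. Each camera call takes 0.05 s, during which the arm holds its last target. There are 200 camera calls.

TASK

Take the crank out of its tool block by the square hub, stand it in the square socket of the blue clamp and let go. Then take it afresh by the upright grip at the end of its arm, for leverage, and swing it clockwise until you feel the jaw nip the nest block firmly against the stop; do not force it beyond that, or the block is marked. Leave the crank standing in the socket and the block clamped.

Things in the scene. Friction and masses are not known exactly. Their poses are not given: they have to be found in the camera images.
- crank_hub (a point): Middle of the bare part of the crank's hub, where to carry it: an upright square steel boss 22 x 22 mm, its faces along this point's x and y. The point is 16 mm below the boss's top, 20 mm above the top of the arm. The arm (round, 12 mm thick, its axis 26 mm below the point) runs along +x to the grip, and along -x for 50 mm to a ball 28 mm across. Crank 0.36 kg, balanced about the hub.
- crank_grip (a point): Middle of the crank's upright grip at the arm's end: a black round handle 20 mm thick, from 22 mm below to 23 mm above this point, a sleeve free to revolve on its pin; 100 mm from the hub's axis along the hub's +x. In use it goes round the spindle on a 100 mm circle.
- tool_block: Aluminium block 70 x 80 x 40 mm with a round bore 23 mm wide, 28 mm deep in the middle of its top, in which the crank stands at first with its collar on the block's top, turned any way. Origin under its centre; fixed.
- socket (a point): Mouth of the clamp's square socket, on the upright cam spindle's axis, level with the top of the blue housing, 46 mm above the bench. 16 mm square, 24 mm deep, sides along this point's x and y, which turn with the cam. The crank fits any of four ways round, with about 0.15 rad of play each way. Fully home, its collar rests on this mouth.
- clamp: The clamp, bolted down: an aluminium base 84 x 210 x 12 mm with a blue cam housing 72 x 72 mm, 46 mm high. Origin on the bench under the spindle; the jaw closes along its +y, towards the stop; z is up.
- cam (a joint): Angle of the cam spindle: 0 fully open, growing as it turns clockwise seen from above, at most 2.4 rad. A radian moves the jaw 6 mm; the cam is stiff and stays where it is left. Turning it takes some 5 to 7 N sideways at the crank's grip while the jaw is free; from the nip on, each 6 mm of swing adds about 2 N. 8 to 13 N is a good firm nip; from about 18 N the block is marked.
- jaw: The sliding jaw, a steel bar with a brass pad 60 mm wide. Its frame is the clamp's, shifted by the jaw's travel; the pad's face lies at y = 56 mm in this frame.
- nest_block: Loose aluminium nest block 40 x 60 x 18 mm lying between jaw and stop with a few mm of play, across the 40 mm side (this frame's x). Origin under its centre.
- stop: The steel stop that the block is pressed against, set by slotted screws somewhere different each time: the jaw has to close by 5 to 10.5 mm, about 0.8 to 1.75 rad of the cam, before it nips. Origin at the foot of its face, 12 mm above the bench; its axes are the clamp's; fixed.
- crank: The crank. Origin at the lower end of its square driver, 76 mm below the crank_hub point; z up, x along the arm to the grip. Driver 14 mm square, 20 mm long, its last 5 mm tapered, faces along x and y. Above it a round collar 31 mm across (underside 20 mm above the origin) that rests on the block or socket it stands in.
Not all that is in view belongs to the job. Leave any black look-alike of the nest_block alone.

How it is judged:
On the way, in this order (a step that is already met when the one before it is completed fails the run):
1. the crank stands fully home in the socket, let go (horizontal distance between crank and socket below 0.005 m and z of crank in the frame of clamp below 0.03 m and contact force between the fingers and crank below 0.3 N), for 0.2 s.
2. the jaw nips the block, with the crank held by its grip (contact force between each of jaw, stop and nest_block above 20 N and distance between the grasp point and crank_grip below 0.035 m), for 0.1 s.
At the end, for the whole second after the job is handed in: The block is held between jaw and stop with more than 20 N on both faces and lies still, and the crank is left standing in the socket, its driver home to within 4 mm and within 5 mm of the axis (contact force between each of jaw, stop and nest_block above 20 N and horizontal distance between crank and socket below 0.005 m and z of crank in the frame of clamp below 0.03 m and linear speed of nest_block below 0.01 m/s); the robot touches nothing.
It fails at once if the block is marked: the jaw presses it with more than 200 N (contact force between jaw and nest_block above 200 N).
It also fails if it takes over 70 s, if anything falls off the work surface, if the arm or the gripper's body presses on something with over 40 N, if the wrist force passes 120 N, or if a joint passes its speed limit or range.

## Working session

There is one attempt and no reset: what is moved stays moved. The work goes in short steps, Python scripts to look and compute and a tool call to move; the robot and the scene stay as the last step left them, time stands still between calls to the robot, and variables do not carry over. Pictures are saved under pics/ and viewed, at most 10 in all, crops included, and the job is handed in when it is done.

Besides the shell and the picture viewer there is one more tool, called after "Request:" as a command line: name --pt "numbers of a row" for each row, then --argument value for the rest. jog_arm: Moves the arm, as the interface text tells. Its arguments: {"type":"object","properties":{"targets":{"type":"array"},"newtons":{"type":"number"}},"required":["targets"]}

```bash
mkdir -p pics; python3 - <<'E'
from workcell import status,snapshot
import cv2,numpy as np,pickle
o=status.get_obs();print({k:np.round(v,3).tolist() for k,v in o.items()})
for n in("scene","top"):
    s=snapshot(n);cv2.imwrite(f"pics/{n}0.png",s["image"]);pickle.dump(s,open(n+".pkl","wb"))
    print(n,s["intrinsics"],s["R"],s["t"])
E
```

```text
{'clock': 0.0, 'joint_positions': [-1.255, 0.412, -0.013, 1.597, 0.006, 1.134, -0.082], 'qd': [-0.0, 0.0, -0.002, 0.001, 0.0, 0.001, -0.0], 'effort': [0.0, -58.795, 0.642, -29.109, -0.054, 0.018, 0.0], 'tool_pos': [0.234, 0.579, 0.222], 'tool_rot': [[-0.927, 0.374, -0.0], [0.374, 0.927, -0.002], [-0.0, -0.002, -1.0]], 'force': [0.402, 0.334, 0.389], 'moment': [-0.011, -0.041, 0.013], 'grip_force': 0.0, 'opening': 0.087}
scene [[418.63523137   0.         325.30311818]
 [  0.         418.63523137 191.59757899]
 [  0.           0.           1.        ]] [[-0.64286154 -0.76596797  0.00470202]
 [-0.40728198  0.33661181 -0.84900758]
 [ 0.64872986 -0.54770937 -0.52835974]] [0.39298205 0.24668497 0.66399644]
top [[421.84320973   0.         317.62994427]
 [  0.         421.84320973 198.78805237]
 [  0.           0.           1.        ]] [[-0.00331973 -0.99994249  0.01019768]
 [-0.99197819  0.00200429 -0.12639327]
 [ 0.12636556 -0.01053547 -0.99192779]] [0.12896641 0.48640249 0.98322406]
```

View pics/top0.png

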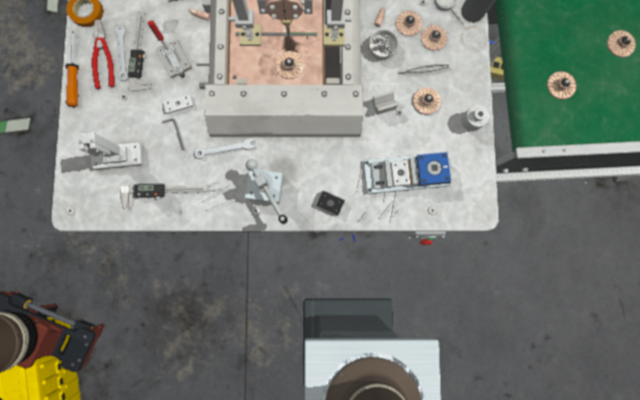

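View pics/scene0.png

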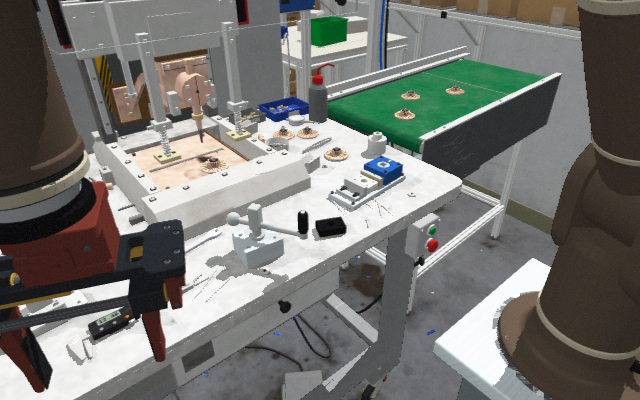

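```bash
python3 - <<'E'
import cv2,numpy as np
a=cv2.imread("pics/top0.png")[145:235,230:460];b=cv2.imread("pics/scene0.png")[140:270,220:420]
a=cv2.resize(a,None,fx=3.4,fy=3.4,interpolation=cv2.INTER_CUBIC);b=cv2.resize(b[:,:],None,fx=3.9,fy=2.2,interpolation=cv2.INTER_CUBIC)
b=cv2.resize(b,(a.shape[1],286))
cv2.imwrite("pics/c0.png",np.vstack([a,b]));print(a.shape)
E
```

```text
(306, 782, 3)
```

View pics/c0.png

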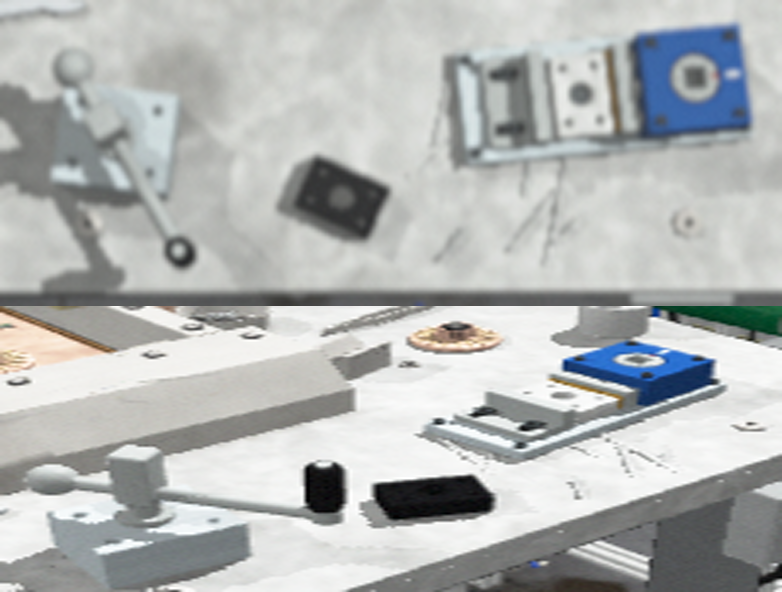

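```bash
cat > h.py <<'E'
import cv2,numpy as np,pickle
def ray(s,u,v):
    K,R,t=s["intrinsics"],s["R"],s["t"];d=R.T@np.linalg.solve(K,[u,v,1]);return -R.T@t,d
def plane(s,u,v,z):
    c,d=ray(s,u,v);return c+d*(z-c[2])/d[2]
def two(a,pa,b,pb):
    (c,d),(e,f)=ray(a,*pa),ray(b,*pb);l=np.linalg.lstsq(np.c_[d,-f],e-c,rcond=None)[0]
    p,q=c+l[0]*d,e+l[1]*f;return (p+q)/2,np.linalg.norm(p-q)
def blue(im):
    h=cv2.cvtColor(im,cv2.COLOR_BGR2HSV);return cv2.inRange(h,(100,120,60),(125,255,255))
E
python3 - <<'E'
from h import *
np.set_printoptions(precision=4,suppress=True)
T=pickle.load(open("top.pkl","rb"));S=pickle.load(open("scene.pkl","rb"))
tp=lambda x,y:(230+x/3.4,145+y/3.4)
sp=lambda x,y:(220+x/3.91,140+(y-306)/2.2)
hub=plane(T,*tp(107,122),.112);grip=plane(T,*tp(182,250),.121);ball=plane(T,*tp(73,68),.07)
print("hub",hub,"grip",grip,"ball",ball)
for n,a,b in(("hub",(107,122),(136,452)),("grip",(182,250),(325,466)),("ball",(73,68),(50,479)),("sock",(695,77),(643,359))):
    print(n,two(T,tp(*a),S,sp(*b)))
print("ang",np.arctan2(*(grip-hub)[1::-1]),np.arctan2(*(grip-ball)[1::-1]),np.linalg.norm((grip-hub)[:2]),np.linalg.norm((grip-ball)[:2]))
print("sock",plane(T,*tp(695,77),.046))
m=blue(T["image"]);m[:140]=0;m[200:]=0;m[:,:400]=0;m[:,470:]=0
c=max(cv2.findContours(m,0,2)[0],key=cv2.contourArea)
r=cv2.boxPoints(cv2.minAreaRect(c));print(np.array([plane(T,*p,.046) for p in r]))
pts=np.array([plane(T,*tp(*p),.046)for p in((635,34),(738,26),(750,128),(643,135))]);print(pts,pts.mean(0))
# socket-square orientation: dark pixels
E
```

```text
hub [0.5166 0.2528 0.112 ] grip [0.4321 0.2028 0.121 ] ball [0.5613 0.2818 0.07  ]
hub (array([0.5178, 0.2542, 0.1094]), np.float64(0.002423889657384415))
grip (array([0.4327, 0.2034, 0.1177]), np.float64(0.0009124374399275521))
ball (array([0.5618, 0.2825, 0.0692]), np.float64(0.0014350047470886654))
sock (array([ 0.5581, -0.1531,  0.0462]), np.float64(0.00331189394876703))
ang -2.606540005843122 -2.59249976252627 0.09816195659573994 0.15137852190993364
sock [ 0.5593 -0.152   0.046 ]
[[ 0.5883 -0.1102  0.046 ]
 [ 0.5974 -0.1821  0.046 ]
 [ 0.5268 -0.1877  0.046 ]
 [ 0.518  -0.1165  0.046 ]]
[[ 0.5903 -0.1107  0.046 ]
 [ 0.596  -0.1839  0.046 ]
 [ 0.5229 -0.1893  0.046 ]
 [ 0.518  -0.1139  0.046 ]] [ 0.5568 -0.1494  0.046 ]
```

Request:
jog_arm --pt "-0.64 -0.33 0 0 1" --pt "-0.64 -0.33 0 0 1" --pt "-0.64 -0.33 0 0 1" --pt "-0.64 -0.33 0 0 1" --pt "-0.64 -0.33 0 0 1" --pt "-0.64 -0.33 0 0 1" --pt "-0.64 -0.33 0 0 1" --pt "-0.64 -0.33 0 0 1" --pt "-0.64 -0.33 0 0 1" --pt "-0.64 -0.33 0 0 1" --pt "-0.64 -0.33 0 0 1" --pt "-0.64 -0.33 0 0 1" --pt "0 0 0 -1 1" --pt "0 0 0 -1 1" --pt "0 0 0 -1 1" --pt "0 0 0 -1 1" --pt "0 0 0 -1 1" --pt "0 0 0 -1 1"

```text
clock: 1.9
tool_pos: [0.5157, 0.252, 0.2222]
tool_rot: [[-0.995, -0.099, -0.001], [-0.099, 0.995, -0.0], [0.001, -0.0, -1.0]]
force: [-0.0, -0.3, -0.3]
opening: 0.0881
grip_force: 0.0
```

Request:
jog_arm --pt "0 0 0 -1 1" --pt "0 0 0 -1 1" --pt "0 0 0 -1 1" --pt "0 0 0 -1 1" --pt "0 0 0 -1 1" --pt "0 0 0 -0.5 1" --pt "0 0 0 0 1"

```text
clock: 2.6
tool_pos: [0.5158, 0.252, 0.2223]
tool_rot: [[-0.859, -0.511, -0.001], [-0.511, 0.859, -0.0], [0.001, 0.0, -1.0]]
force: [0.1, 0.2, -0.2]
opening: 0.0878
grip_force: 0.0
```

```bash
cat >> h.py <<'E'
def togo(x,y,z,yaw=None):
    from workcell import status
    o=status.get_obs();R=np.array(o["tool_rot"]);d=R.T@(np.array([x,y,z])-o["tool_pos"])/.05
    a=np.arctan2(R[1,0],R[0,0]);print("clock",o["clock"],"pos",np.round(o["tool_pos"],4),"xyaw",round(a,3),"j",np.round(o["joint_positions"],2),"tilt",np.round(R[:,2],3))
    print("to go rows",np.round(d,3),"turn",None if yaw is None else round(float((a-yaw+np.pi)%(2*np.pi)-np.pi)/.08,2),"F",np.round(o["force"],2),"M",np.round(o["moment"],2),"open",o["opening"],"grip",o["grip_force"])
E
python3 - <<'E'
from h import *
from workcell import snapshot
togo(.5172,.2535,.080,-2.60)
a=snapshot("top")["image"];b=snapshot("scene")["image"]
z=lambda i,y,x,h,w:cv2.resize(i[y:y+h,x:x+w],(390,int(390*h/w)),interpolation=cv2.INTER_CUBIC)
p=z(a,145,410,48,48);q=z(b,150,360,40,48);q=cv2.resize(q,(390,390))
r=cv2.resize(b[120:270,190:390],(520,390))
r=cv2.resize(b[190:270,200:360],(780,200+0));cv2.imwrite("pics/c1.png",np.vstack([np.hstack([p,q]),r]))
E
```

```text
clock 2.6 pos [0.5158 0.252  0.2223] xyaw -2.605 j [-0.53  0.33 -0.01  1.72  0.    1.09  1.57] tilt [-0.001 -0.    -1.   ]
to go rows [-0.042  0.011  2.846] turn -0.06 F [ 0.06  0.25 -0.23] M [ 0.07  0.04 -0.02] open 0.08782430574441355 grip 0.0
```

View pics/c1.png

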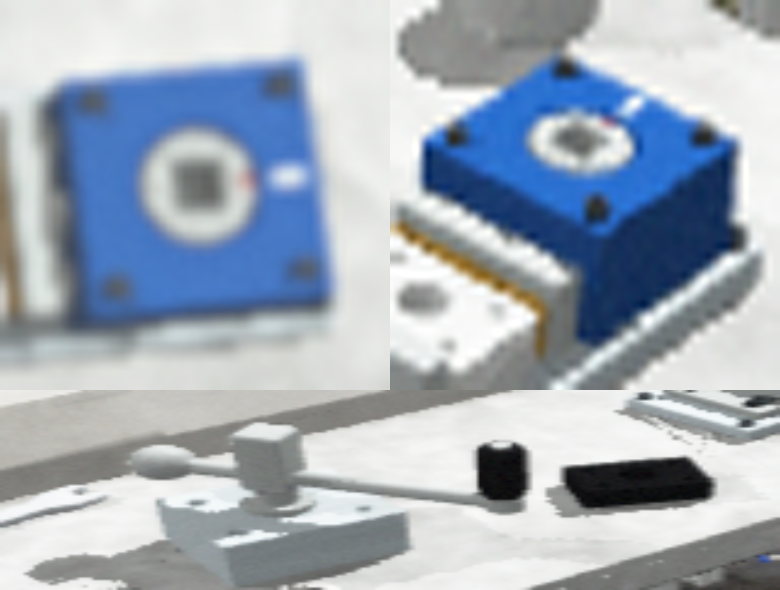

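Request:
jog_arm --pt "-0.04 0.01 0.5 0 1" --pt "0 0 0.5 0 1" --pt "0 0 0.5 0 1" --pt "0 0 0.5 0 1" --pt "0 0 0.5 0 1" --pt "0 0 0.35 0 1" --pt "0 0 0 0 1" --pt "0 0 0 0 -1" --pt "0 0 0 0 -1" --pt "0 0 0 0 -1" --pt "0 0 0 0 -1" --pt "0 0 0 0 -1" --pt "0 0 0 0 -1" --pt "0 0 0 0 -1" --pt "0 0 0 0 -1" --pt "0 0 0 0 -1" --newtons 40

```text
clock: 4.3
tool_pos: [0.5172, 0.2543, 0.0802]
tool_rot: [[-0.859, -0.511, -0.0], [-0.511, 0.859, 0.001], [-0.0, 0.001, -1.0]]
force: [-0.5, 1.6, 0.8]
opening: 0.0216
grip_force: 39.9
```

Request:
jog_arm --pt "0 0 -0.1 0 -1" --pt "0 0 -0.2 0 -1" --pt "0 0 -0.3 0 -1" --pt "0 0 -0.3 0 -1" --pt "0 0 -0.4 0 -1" --pt "0 0 -0.4 0 -1" --pt "0 0 -0.4 0 -1" --pt "0 0 0 0 -1"

```text
clock: 5.1
tool_pos: [0.5189, 0.2535, 0.1882]
tool_rot: [[-0.86, -0.51, 0.004], [-0.51, 0.86, 0.002], [-0.004, -0.001, -1.0]]
force: [0.9, 0.8, -3.7]
opening: 0.0214
grip_force: 39.9
```

```bash
python3 - <<'E'
from h import *
from workcell import snapshot
togo(.5585,-.1523,.185,-3.057)
a=snapshot("scene")["image"];cv2.imwrite("pics/s2.png",cv2.resize(a[120:280,180:420],(780,520)))
E
```

```text
clock 5.1 pos [0.5189 0.2535 0.1882] xyaw -2.606 j [-0.53  0.36 -0.01  1.76  0.    1.02  1.56] tilt [ 0.004  0.002 -1.   ]
to go rows [ 3.459 -7.385  0.055] turn 5.64 F [ 0.9   0.76 -3.73] M [ 0.09 -0.04 -0.01] open 0.021431291807829423 grip 39.92338836193085
```

View pics/s2.png

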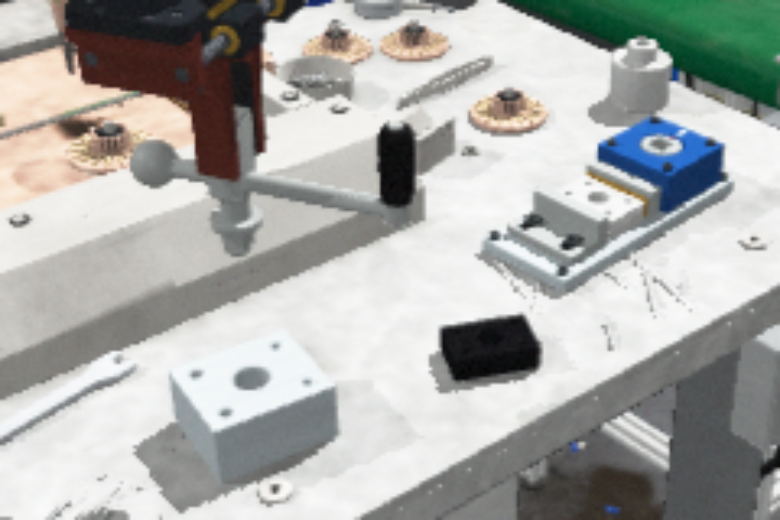

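Request:
jog_arm --pt "0.115 -0.25 0 0 -1" --pt "0.23 -0.49 0 0 -1" --pt "0.23 -0.49 0 0 -1" --pt "0.23 -0.49 0 0 -1" --pt "0.23 -0.49 0 0 -1" --pt "0.23 -0.49 0 0 -1" --pt "0.23 -0.49 0 0 -1" --pt "0.23 -0.49 0 0 -1" --pt "0.23 -0.49 0 0 -1" --pt "0.23 -0.49 0 0 -1" --pt "0.23 -0.49 0 0 -1" --pt "0.23 -0.49 0 0 -1" --pt "0.23 -0.49 0 0 -1" --pt "0.23 -0.49 0 0 -1" --pt "0.23 -0.49 0 0 -1" --pt "0.12 -0.275 0 0 -1" --pt "0 0 0 0 -1"

```text
clock: 6.85
tool_pos: [0.5563, -0.1552, 0.1841]
tool_rot: [[-0.862, -0.507, -0.002], [-0.507, 0.862, -0.001], [0.002, 0.0, -1.0]]
force: [0.1, 0.1, -2.7]
opening: 0.0219
grip_force: 40.0
```

Request:
jog_arm --pt "0 0 0 0.5 -1" --pt "0 0 0 0.8 -1" --pt "0 0 0 0.8 -1" --pt "0 0 0 0.8 -1" --pt "0 0 0 0.8 -1" --pt "0 0 0 0.8 -1" --pt "0 0 0 0.8 -1" --pt "0 0 0 0.34 -1" --pt "0 0 0.3 0 -1" --pt "0 0 0.3 0 -1" --pt "0 0 0.3 0 -1" --pt "0 0 0 0 -1" --pt "0 0 0 0 -1"

```text
clock: 8.15
tool_pos: [0.5574, -0.1515, 0.1401]
tool_rot: [[-0.996, -0.086, -0.001], [-0.086, 0.996, 0.0], [0.001, 0.0, -1.0]]
force: [-0.3, -0.7, -4.7]
opening: 0.0218
grip_force: 40.0
```

```bash
python3 - <<'E'
from h import *
from workcell import snapshot
togo(.5585,-.1523,.112,-3.057)
a=snapshot("top");b=snapshot("scene");pickle.dump((a,b),open("p3.pkl","wb"))
z=lambda i,y,x,h,w:cv2.resize(i[y:y+h,x:x+w],(390,390),interpolation=cv2.INTER_CUBIC)
cv2.imwrite("pics/c3.png",np.hstack([z(a["image"],120,385,100,100),z(b["image"],130,330,80,80)]))
E
```

```text
clock 8.15 pos [ 0.5574 -0.1515  0.1401] xyaw -3.056 j [ 0.    0.42  0.24  1.82 -0.12  0.92  1.95] tilt [-0.001  0.    -1.   ]
to go rows [-0.02  -0.018  0.562] turn 0.02 F [-0.32 -0.73 -4.7 ] M [ 0.02 -0.03  0.03] open 0.021831275585301377 grip 39.958017468452454
```

View pics/c3.png

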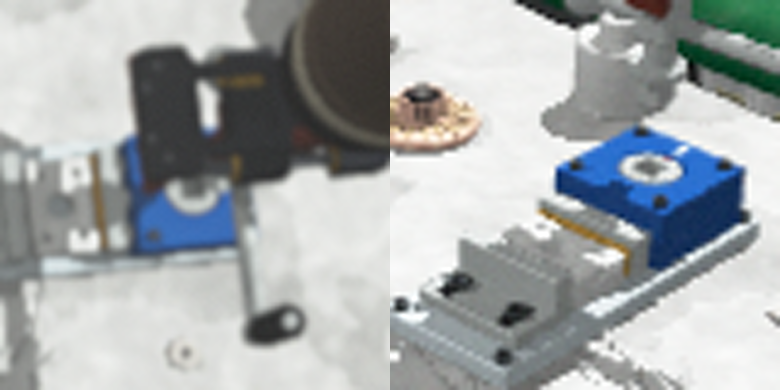

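```bash
python3 - <<'E'
from h import *
a,b=pickle.load(open("p3.pkl","rb"))
x=np.array([np.cos(-3.056),np.sin(-3.056),0])
g=plane(a,385+291/3.9,120+322/3.9,.178);print("grip",g,"hub",g-x*.1)
i=b["image"][50:200,300:480];cv2.imwrite("pics/c4.png",cv2.resize(i,(720,600),interpolation=cv2.INTER_CUBIC))
E
```

```text
grip [ 0.45950937 -0.16238181  0.178     ] hub [ 0.55914329 -0.153833    0.178     ]
```

View pics/c4.png

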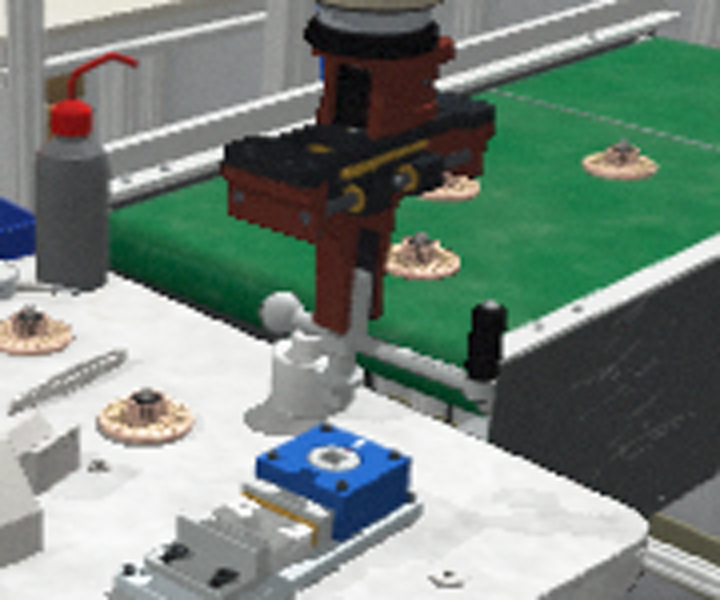

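```bash
python3 - <<'E'
from h import *
a,b=pickle.load(open("p3.pkl","rb"))
x=np.array([np.cos(-3.056),np.sin(-3.056),0])
g,e=two(a,(385+291/3.9,120+322/3.9),b,(300+488/4,50+305/4));print(g,e,"hub",g-x*.1)
bl=plane(b,300+282/4,50+312/4,.0799+.05);print("ball",bl,"hub",bl+x*.05)
E
```

```text
[ 0.45969433 -0.16046312  0.18185786] 0.0016904642349137853 hub [ 0.55932825 -0.15191431  0.18185786]
ball [ 0.61120132 -0.15054323  0.1299    ] hub [ 0.56138436 -0.15481764  0.1299    ]
```

Request:
jog_arm --pt "0 -0.015 0.3 0 -1" --pt "0 0 0.3 0 -1" --pt "0 0 0.08 0 -1" --pt "0 0 0.04 0 -1" --pt "0 0 0.04 0 -1" --pt "0 0 0.04 0 -1" --pt "0 0 0 0 -1"

```text
clock: 8.95
tool_pos: [0.558, -0.1524, 0.1007]
tool_rot: [[-0.996, -0.085, 0.001], [-0.085, 0.996, 0.001], [-0.001, 0.001, -1.0]]
force: [0.7, 2.5, -2.2]
opening: 0.0219
grip_force: 40.0
```

Request:
jog_arm --pt "0 0 0.05 0 -1" --pt "0 0 0.05 0 -1" --pt "0 0 0.05 0 -1" --pt "0 0 0.05 0 -1" --pt "0 0 0 0 -1"

```text
clock: 9.45
tool_pos: [0.5575, -0.1522, 0.0895]
tool_rot: [[-0.996, -0.085, -0.001], [-0.085, 0.996, 0.001], [0.001, 0.001, -1.0]]
force: [0.5, 3.9, -6.0]
opening: 0.0219
grip_force: 40.0
```

Request:
jog_arm --pt "0 0 0.04 0 -1" --pt "0 0 0.03 0 -1" --pt "0 0 0 0 -1" --pt "0 0 0 0 -1"

```text
clock: 9.85
tool_pos: [0.5576, -0.1522, 0.0864]
tool_rot: [[-0.996, -0.085, -0.0], [-0.085, 0.996, 0.001], [0.0, 0.001, -1.0]]
force: [0.2, 5.4, -3.7]
opening: 0.0216
grip_force: 40.0
```

Request:
jog_arm --pt "0 0.02 0.02 0 -1" --pt "0 0 0 0 -1" --pt "0 0 0 0 1" --pt "0 0 0 0 1" --pt "0 0 0 0 1" --pt "0 0 0 0 1" --pt "0 0 0 0 1" --pt "0 0 0 0 1" --pt "0 0 0 0 1" --pt "0 0 0 0 1"

```text
clock: 10.85
tool_pos: [0.5576, -0.1518, 0.0856]
tool_rot: [[-0.996, -0.085, 0.0], [-0.085, 0.996, -0.0], [-0.0, -0.0, -1.0]]
force: [0.1, 0.4, 0.3]
opening: 0.0824
grip_force: 0.0
```

Request:
jog_arm --pt "0 0 -0.5 0 1" --pt "0 0 -0.5 0 1" --pt "0 0 -0.5 0 1" --pt "0.5 0 0 0 1" --pt "0.5 0 0 0 1" --pt "0.5 0 0 0 1" --pt "0.5 0 0 0 1" --pt "0 0 0 0 1" --pt "0 0 0 0 1"

```text
clock: 11.75
tool_pos: [0.4583, -0.1604, 0.1611]
tool_rot: [[-0.996, -0.085, 0.001], [-0.085, 0.996, 0.0], [-0.001, -0.0, -1.0]]
force: [-0.2, -0.1, 0.3]
opening: 0.0881
grip_force: 0.0
```

```bash
python3 - <<'E'
from h import *
from workcell import snapshot
togo(.459,-.160,.090,-3.057)
b=snapshot("scene");a=snapshot("top");pickle.dump((a,b),open("p5.pkl","wb"))
z=lambda i,y,x,h,w:cv2.resize(i[y:y+h,x:x+w],(390,390),interpolation=cv2.INTER_CUBIC)
cv2.imwrite("pics/c5.png",np.hstack([z(a["image"],130,385,100,100),z(b["image"],110,340,100,100)]))
E
```

```text
clock 11.75 pos [ 0.4583 -0.1604  0.1611] xyaw -3.057 j [ 0.02  0.24  0.26  2.01 -0.08  0.89  1.97] tilt [ 0.001  0.    -1.   ]
to go rows [-0.014  0.006  1.422] turn 0.0 F [-0.16 -0.08  0.28] M [ 0.05 -0.03 -0.01] open 0.0881225131207405 grip 0.0
```

View pics/c5.png

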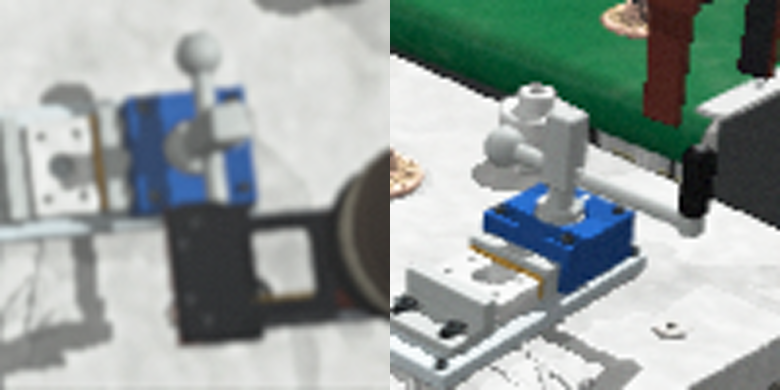

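Request:
jog_arm --pt "0 0 0.4 0 1" --pt "0 0 0.4 0 1" --pt "0 0 0.4 0 1" --pt "0 0 0.26 0 1" --pt "0 0 0 0 1" --pt "0 0 0 0 -1" --pt "0 0 0 0 -1" --pt "0 0 0 0 -1" --pt "0 0 0 0 -1" --pt "0 0 0 0 -1" --pt "0 0 0 0 -1" --pt "0 0 0 0 -1" --pt "0 0 0 0 -1" --pt "0 0 0 0 -1" --pt "0 0 0 0 -1" --newtons 30

```text
clock: 13.35
tool_pos: [0.4579, -0.1603, 0.0876]
tool_rot: [[-0.996, -0.085, -0.0], [-0.085, 0.996, 0.0], [0.0, 0.0, -1.0]]
force: [-0.6, 0.4, 0.7]
opening: 0.0191
grip_force: 30.0
```

```bash
python3 - <<'E'
from h import *
togo(.459,-.160,.088,-3.057)
E
```

```text
clock 13.35 pos [ 0.4579 -0.1603  0.0876] xyaw -3.057 j [ 0.04  0.35  0.24  2.08 -0.12  0.72  2.01] tilt [-0.  0. -1.]
to go rows [-0.023  0.005 -0.008] turn 0.01 F [-0.55  0.43  0.68] M [0.05 0.02 0.01] open 0.019122743820992372 grip 30.000119805336
```

Request:
jog_arm --pt "-0.002 0.08 0 0.5 -1" --pt "-0.006 0.16 0 1 -1" --pt "-0.006 0.16 0 1 -1" --pt "-0.006 0.16 0 1 -1" --pt "-0.006 0.16 0 1 -1" --pt "-0.006 0.16 0 1 -1" --pt "-0.006 0.16 0 1 -1" --pt "0 0 0 0 -1"

```text
clock: 14.15
tool_pos: [0.4651, -0.1101, 0.0873]
tool_rot: [[-0.906, 0.424, -0.003], [0.424, 0.906, -0.001], [0.003, -0.002, -1.0]]
force: [-5.6, -3.3, 3.9]
opening: 0.0199
grip_force: 30.0
```

```bash
cat >> h.py <<'E'
def ft():
    from workcell import status
    o=status.get_obs();R=np.array(o["tool_rot"]);p=np.array(o["tool_pos"])-[.558,-.1515,0]
    print("F tool",np.round(R.T@o["force"],2),"r",np.hypot(*p[:2]).round(4),"swept",round((-3.057-np.arctan2(p[1],p[0]))%(2*np.pi),3),"yawswept",round((-3.057-np.arctan2(R[1,0],R[0,0]))%(2*np.pi),3),"z",p[2].round(4),"open",o["opening"],o["clock"])
E
python3 -c "
from h import *
ft()"
```

```text
F tool [ 3.7  -5.33 -3.86] r 0.1017 swept 0.504 yawswept 0.522 z 0.0873 open 0.019860188612838225 14.15
```

Request:
jog_arm --pt "0 0.16 0 1 -1" --pt "-0.003 0.16 0 1 -1" --pt "-0.006 0.16 0 1 -1" --pt "0 0 0 0 -1"

```text
clock: 14.55
tool_pos: [0.4772, -0.0893, 0.0872]
tool_rot: [[-0.779, 0.627, -0.004], [0.627, 0.779, -0.001], [0.003, -0.003, -1.0]]
force: [-6.4, -2.5, 4.8]
opening: 0.0195
grip_force: 30.0
```

```bash
python3 -c "
from h import *
ft()"
```

```text
F tool [ 3.4  -5.94 -4.81] r 0.1019 swept 0.741 yawswept 0.762 z 0.0872 open 0.01953456476044277 14.55
```

Request:
jog_arm --pt "0 0.16 0 1 -1" --pt "0 0.16 0 1 -1" --pt "0 0 0 0 -1"

```text
clock: 14.85
tool_pos: [0.4879, -0.0773, 0.0872]
tool_rot: [[-0.669, 0.743, -0.004], [0.743, 0.669, -0.001], [0.002, -0.003, -1.0]]
force: [-5.4, -2.8, 3.8]
opening: 0.0195
grip_force: 30.0
```

```bash
python3 -c "
from h import *
ft()"
```

```text
F tool [ 1.56 -5.93 -3.81] r 0.1021 swept 0.898 yawswept 0.922 z 0.0872 open 0.019497253771642017 14.85
```

Request:
jog_arm --pt "-0.006 0.16 0 1 -1" --pt "-0.006 0.16 0 1 -1" --pt "0 0 0 0 -1"

```text
clock: 15.15
tool_pos: [0.5003, -0.0672, 0.0871]
tool_rot: [[-0.542, 0.84, -0.004], [0.84, 0.542, -0.0], [0.002, -0.004, -1.0]]
force: [-5.7, -0.5, 4.5]
opening: 0.0192
grip_force: 30.0
```

```bash
python3 -c "
from h import *
ft()"
```

```text
F tool [ 2.67 -5.08 -4.5 ] r 0.1022 swept 1.055 yawswept 1.082 z 0.0871 open 0.019153929152394014 15.15
```

Request:
jog_arm --pt "-0.003 0.16 0 1 -1" --pt "-0.003 0.16 0 1 -1" --pt "0 0 0 0 -1"

```text
clock: 15.45
tool_pos: [0.5142, -0.059, 0.0871]
tool_rot: [[-0.402, 0.916, -0.004], [0.916, 0.402, 0.0], [0.002, -0.004, -1.0]]
force: [-6.5, 0.8, 4.6]
opening: 0.0198
grip_force: 30.0
```

```bash
python3 -c "
from h import *
ft()"
```

```text
F tool [ 3.34 -5.66 -4.61] r 0.1023 swept 1.213 yawswept 1.242 z 0.0871 open 0.01977943659486272 15.45
```

Request:
jog_arm --pt "-0.003 0.16 0 1 -1" --pt "-0.003 0.16 0 1 -1" --pt "0 0 0 0 -1"

```text
clock: 15.75
tool_pos: [0.5292, -0.0532, 0.087]
tool_rot: [[-0.251, 0.968, -0.005], [0.968, 0.251, 0.0], [0.002, -0.004, -1.0]]
force: [-6.9, 1.7, 4.7]
opening: 0.0196
grip_force: 30.0
```

```bash
python3 -c "
from h import *
ft()"
```

```text
F tool [ 3.35 -6.25 -4.7 ] r 0.1024 swept 1.371 yawswept 1.402 z 0.087 open 0.019577300914169263 15.75
```

Request:
jog_arm --pt "-0.003 0.16 0 1 -1" --pt "-0.003 0.12 0 0.75 -1" --pt "0 0 0 0 -1"

```text
clock: 16.05
tool_pos: [0.542, -0.0502, 0.0868]
tool_rot: [[-0.114, 0.993, -0.006], [0.993, 0.114, 0.001], [0.002, -0.006, -1.0]]
force: [-8.1, 1.8, 6.3]
opening: 0.0195
grip_force: 30.0
```

```bash
python3 -c "
from h import *
ft()"
```

```text
F tool [ 2.68 -7.87 -6.23] r 0.1026 swept 1.499 yawswept 1.541 z 0.0868 open 0.019453694949889525 16.05
```

Request:
jog_arm --pt "-0.003 0.12 0 0.75 -1" --pt "0 0 0 0 -1" --pt "0 0 0 0 -1"

```text
clock: 16.35
tool_pos: [0.5471, -0.0494, 0.0867]
tool_rot: [[-0.056, 0.998, -0.007], [0.998, 0.056, 0.002], [0.002, -0.007, -1.0]]
force: [-8.7, 3.0, 6.8]
opening: 0.0193
grip_force: 30.0
```

```bash
python3 -c "
from h import *
ft()"
```

```text
F tool [ 3.51 -8.57 -6.75] r 0.1027 swept 1.549 yawswept 1.599 z 0.0867 open 0.019329771328537054 16.35
```

Request:
jog_arm --pt "-0.003 0.12 0 0.75 -1" --pt "0 0 0 0 -1" --pt "0 0 0 0 -1"

```text
clock: 16.65
tool_pos: [0.5526, -0.0489, 0.0866]
tool_rot: [[0.004, 1.0, -0.009], [1.0, -0.004, 0.002], [0.002, -0.009, -1.0]]
force: [-10.8, 3.5, 6.5]
opening: 0.0194
grip_force: 30.0
```

```bash
python3 -c "
from h import *
ft()"
```

```text
F tool [  3.43 -10.87  -6.38] r 0.1028 swept 1.603 yawswept 1.659 z 0.0866 open 0.019380855289308992 16.65
```

Request:
jog_arm --pt "0 -0.06 0 0 -1" --pt "0 -0.04 0 0 -1" --pt "0 0 0 0 -1"

```text
clock: 16.95
tool_pos: [0.5495, -0.0494, 0.0871]
tool_rot: [[0.004, 1.0, -0.004], [1.0, -0.004, 0.001], [0.001, -0.004, -1.0]]
force: [-5.8, 1.1, 3.6]
opening: 0.0198
grip_force: 30.0
```

Request:
jog_arm --pt "0 0 0 0 1" --pt "0 0 0 0 1" --pt "0 0 0 0 1" --pt "0 0 0 0 1" --pt "0 0 0 0 1" --pt "0 0 0 0 1" --pt "0 0 0 0 1" --pt "0 0 0 0 1" --pt "0 0 -0.2 0 1" --pt "0 0 -0.4 0 1" --pt "0 0 -0.5 0 1" --pt "0 0 -0.5 0 1" --pt "0 0 -0.5 0 1" --pt "0 0 -0.5 0 1" --pt "0 0 0 0 1" --pt "0 0 0 0 1"

```text
clock: 18.55
tool_pos: [0.5518, -0.05, 0.2182]
tool_rot: [[0.004, 1.0, 0.001], [1.0, -0.004, 0.001], [0.001, 0.001, -1.0]]
force: [-0.0, 0.1, -0.6]
opening: 0.0877
grip_force: 0.0
```

```bash
python3 - <<'E'
from h import *
from workcell import snapshot
ft()
b=snapshot("scene")["image"];cv2.imwrite("pics/c6.png",cv2.resize(b[110:230,300:460],(800,600),interpolation=cv2.INTER_CUBIC))
E
```

```text
F tool [ 0.1  -0.04  0.61] r 0.1017 swept 1.594 yawswept 1.659 z 0.2182 open 0.08767998135306353 18.55
```

View pics/c6.png

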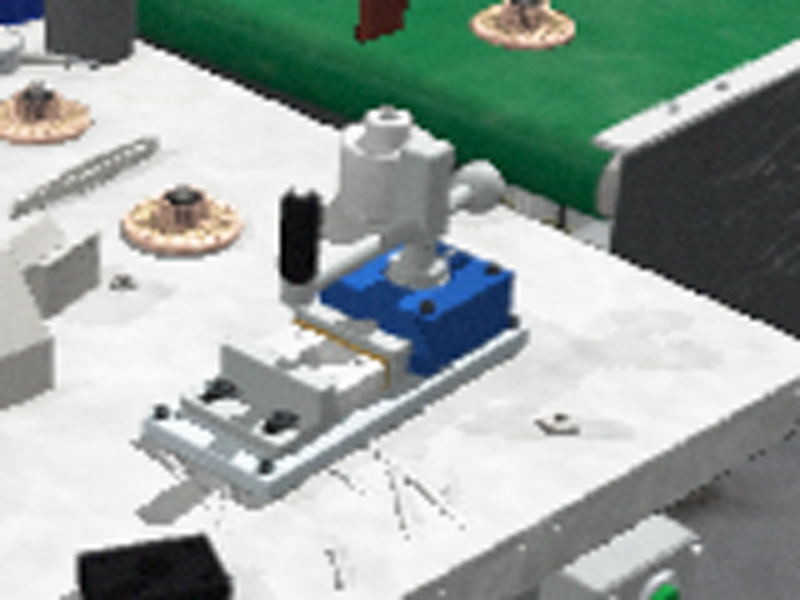

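The picture shows the crank upright in the socket at about (420,270), with its grip at (300,240). The jaw pad at (340,350) has closed on the nest block, which sits against the stop, and the gripper is clear of everything.

```bash
python3 -c "
from workcell import ticket
print(ticket.hand_in())"
```

```text
the job is handed in; nothing more can be done
None
```

The job is handed in at about 19 s, with no verdict returned: the crank stands home in the socket, let go, and the block is clamped against the stop at about 11 N at the grip.

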